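Shingle the colour reference tiles on the viewing stand

TASK

Lay out the three colour reference tiles for the camera check on the sloping bed of the viewing stand, overlapping like roof shingles and square to the stand with their lower edges down at the ledge: first yellow flat on the bed close against the black end stop, then green lapping about 25 mm over yellow's free side, then blue lapping the same over green. Each tile goes fin up with its fin on the half nearer the end stop. Lay each one down gently rather than dropping it, let go, and leave the beaker and timer where they are.

Things in the scene. Friction and masses are not known exactly. Their poses are not given: they have to be found in the camera images.
- bed: light grey sloping bed of the fixed viewing stand, 115 mm up the slope, 215 mm along, rising 30 deg to the robot's right. Origin on its surface, 30 mm above the bench, in the corner of ledge and end stop (inner faces). x up the slope from the aluminium ledge (16 mm high); y along the ledge towards the black end stop (20 mm high, at the far end), bed at y 0 to -215 mm; z outward normal
- yellow_mid (a point): centre of the slab of the yellow tile: 100 (x) x 80 (y) x 8 mm, about 150 g, flat on the bench at first; z normal to the face on the fin's side. A black grip fin on the face, 12 mm thick in x, 32 mm long in y, 24 mm high, is centred at x +10, y +14 mm. On the stand its x points up the slope, its y to the end stop, so the fin stays clear of the next tile
- green_mid (a point): centre of the slab of the green tile: 100 (x) x 80 (y) x 8 mm, about 150 g, flat on the bench at first; z normal to the face on the fin's side. A black grip fin on the face, 12 mm thick in x, 32 mm long in y, 24 mm high, is centred at x +10, y +14 mm. On the stand its x points up the slope, its y to the end stop, so the fin stays clear of the next tile
- blue_mid (a point): centre of the slab of the blue tile: 100 (x) x 80 (y) x 8 mm, about 150 g, flat on the bench at first; z normal to the face on the fin's side. A black grip fin on the face, 12 mm thick in x, 32 mm long in y, 24 mm high, is centred at x +10, y +14 mm. On the stand its x points up the slope, its y to the end stop, so the fin stays clear of the next tile
- yellow: yellow tile itself (origin at the centre of the slab's underside, 4 mm below its centre; axes as for its centre)
- green: green tile itself (origin at the centre of the slab's underside, 4 mm below its centre; axes as for its centre)
- blue: blue tile itself (origin at the centre of the slab's underside, 4 mm below its centre; axes as for its centre)
- beaker: clear loose beaker standing on the bench, 56x61x71 mm, bystander; origin under its centre
- timer: white square lab timer lying on the bench, 64x64x17 mm, bystander; origin under its centre
Mind the look-alikes: they are no part of the job. Of the things that look like the yellow, take the one that is farthest to the robot's right at the start.

How it is judged:
On the way, in this order (a step that is already met when the one before it is completed fails the run):
1. yellow tile laid in its place and let go (x of yellow_mid in the frame of bed between 0.042 and 0.064 m and angle between the x axis of yellow_mid and the x axis of bed, either way round below 0.12 rad and y of yellow_mid in the frame of bed between -0.056 and -0.034 m and z of yellow_mid in the frame of bed between -0.002 and 0.009 m and angle between the z axis of yellow_mid and the z axis of bed, either way round below 0.06 rad and contact force between the fingers and yellow below 0.3 N and linear speed of yellow below 0.03 m/s), for 0.2 s.
2. green tile laid in its place and let go (x of green_mid in the frame of bed between 0.042 and 0.064 m and angle between the x axis of green_mid and the x axis of bed, either way round below 0.12 rad and y of green_mid in the frame of yellow_mid between -0.068 and -0.042 m and z of green_mid in the frame of bed between 0.004 and 0.018 m and angle between the z axis of green_mid and the z axis of bed, either way round between 0.07 and 0.26 rad and contact force between the fingers and green below 0.3 N and linear speed of green below 0.03 m/s), for 0.2 s.
3. blue tile laid in its place and let go (x of blue_mid in the frame of bed between 0.042 and 0.064 m and angle between the x axis of blue_mid and the x axis of bed, either way round below 0.12 rad and y of blue_mid in the frame of green_mid between -0.068 and -0.042 m and z of blue_mid in the frame of bed between 0.004 and 0.018 m and angle between the z axis of blue_mid and the z axis of bed, either way round between 0.07 and 0.26 rad and contact force between the fingers and blue below 0.3 N and linear speed of blue below 0.03 m/s), for 0.2 s.
At the end, for the whole second after the job is handed in: Tiles released, at rest on the bed: lower edges within 14 mm of the ledge, square within 7 deg; yellow flat (3.4 deg), within 16 mm of the end stop; green over yellow, blue over green, centres 42 to 68 mm apart (overlap 12 to 38 mm), each leaning 4 to 15 deg, free side down (all of step 1 and all of step 2 and all of step 3); the robot touches nothing.
It fails at once if the yellow tile is dropped (faster than 0.5 m/s while not held) (linear speed of yellow above 0.5 m/s and contact force between the fingers and yellow below 0.1 N).
It fails at once if the green tile is dropped (faster than 0.5 m/s while not held) (linear speed of green above 0.5 m/s and contact force between the fingers and green below 0.1 N).
It fails at once if the blue tile is dropped (faster than 0.5 m/s while not held) (linear speed of blue above 0.5 m/s and contact force between the fingers and blue below 0.1 N).
It fails at once if the beaker or timer is pushed more than 30 mm (distance of any of beaker, timer from where it was at the start of the episode above 0.03 m).
It also fails if it takes over 72 s, if anything falls off the work surface, if the arm or the gripper's body presses on something with over 40 N, if the wrist force passes 120 N, or if a joint passes its speed limit or range.

ROBOT

A 6-joint arm with a two-finger parallel gripper is mounted at the origin on a cart in front of the work surface, level with it; the furniture and walls round the work are solid. World frame = base frame: x ahead of the robot, y to its left, z up, the work surface at z = 0. Lengths are in m, angles in rad, forces in N, time in s.
With the tool pointing down it reaches from about 0.35 to 0.875 m from the base axis. Payload 4.2 kg.
Tool frame: the origin (TCP) lies on the centre line of the jaws, within the pads' length; the fingertips stand 11 mm ahead of it and the grasp point (between the pads) lies 8 mm behind it; z points along the fingers, y is the line along which they close (so a half turn about z gives the same grasp; the last joint's range is limited). The gripper opens to 87 mm and grips with 3 to 60 N. Pads are 19 mm wide; open, the fingers measure 117 mm over their backs; the gripper's body (75 mm by 190 mm) begins 51 mm behind the grasp point.
Start: joints at [1.591, 0.385, 0.008, 0, -1.194, -0.259], TCP at [0.148, 0.607, 0.2] pointing down, gripper open.
Joint ranges: [-3.14, 3.14], [-1.21, 2.06], [-1.07, 1.41], [-3.16, 2.05], [-2.99, -0.16], [-3.1, 3.1]. Speed limits (rad/s): [2.79, 2.79, 3.14, 3.14, 3.14, 3.14].

INTERFACE

Orientations are given as a rotation vector (axis times angle).
In Python, from plant import * gives the robot as it stands. Calls block until the motion is done:
- goto(position, orientation): joint-space move of the TCP to a pose.
- move_straight(position, v=0.15, attitude=None): straight line of the TCP; attitude=None keeps the orientation; v is the mean speed in m/s.
- movej(angles): joint-space move.
- ungrasp() and gripper_close(grip_force=None): open the fingers fully, or close them until they stop; grip_force is the grip in N (None keeps the last).
- wait(seconds).
- solve_ik(position, orientation): joint angles nearest the present ones, or None.
- camera(name): name is "side" or "top" or "wrist"; returns a dict with "pixels" (384x512x3 uint8, blue, green, red), "fx", "fy", "cx", "cy" (pixels), "rvec" (rotation vector, rad) and "tvec" (3), from world to camera coordinates, as OpenCV has them. Camera axes: x right, y down, z forward; pixel columns grow to the right and rows downward; lengths in m; the calibration is good to about 2 mm. A picture is of the moment at which its call begins. There is no depth.
A pose or a line that the arm cannot do raises IKError and nothing moves.
- finish_job(): hands the job in; it is judged then, once.
Readings, each from a call of its own:
- current_time_s(): time.
- current_joint_positions(): joint angles.
- current_joint_vel(): joint speeds.
- current_joint_efforts(): joint torques, N m.
- current_eef_pos(): TCP position.
- current_eef_rot(): TCP orientation.
- current_force(): force on the tool from outside, world axes, zero at the start.
- current_torque(): the same for the moment, N m.
- current_opening(): finger opening in m.
- current_grasp_force(): force on a finger pad.
Only numpy, scipy, OpenCV 4.12 (cv2) and the standard library are available. Lean on these libraries where they do the work, as an engineer would, in place of code of your own. Each camera call takes 0.05 s, during which the arm holds its last target. There are 200 camera calls.

## Working session

There is one attempt and no reset: what is moved stays moved. The work goes in short steps, each a Python script; the robot and the scene stay as the last script left them, time stands still between calls to the robot, and variables do not carry over. Pictures are saved under pics/ and viewed, at most 10 in all, crops included, and the job is handed in when it is done.

```bash
mkdir -p pics
python3 - <<'E'
from plant import *
import cv2,numpy as np
for n in ["top","side"]:
    c=camera(n); cv2.imwrite(f"pics/{n}0.png",c["pixels"]); print(n,c["fx"],c["cx"],c["cy"],np.round(c["rvec"],3),np.round(c["tvec"],3))
    R=cv2.Rodrigues(np.array(c["rvec"]))[0]; print(-R.T@np.array(c["tvec"]))
print(current_eef_pos(),current_eef_rot(),current_time_s())
E
```

```text
top 480.5277665425209 256.7946431400647 192.21377661657303 [ 2.186 -2.185  0.124] [0.214 0.551 1.378]
[0.42348195 0.24544944 1.41740837]
side 477.80187714709774 257.59973661190645 187.37194107732705 [ 2.092 -0.522  0.299] [-0.386  0.296  1.   ]
[ 0.00859371 -0.77938413  0.79250204]
[0.14769097 0.60670136 0.19906459] [ 3.11725033e+00 -3.74273617e-01 -2.18655575e-04] 0.1
```

View pics/top0.png

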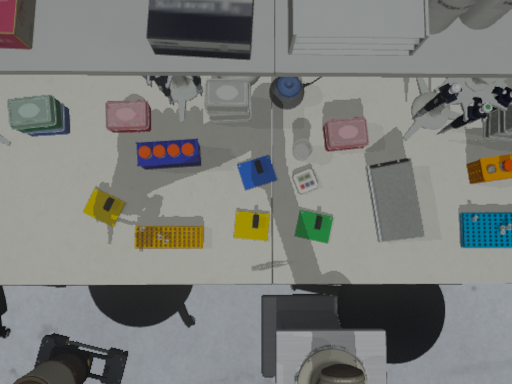

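View pics/side0.png

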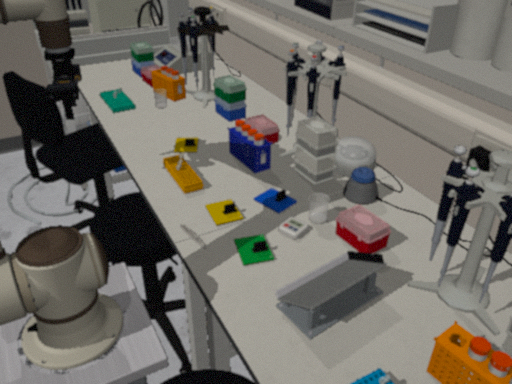

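The top view shows the yellow on the robot's right at px (252,225), the decoy at (105,205), green at (314,226) and blue at (257,172). The stand is at (395,200), with the end stop at its far end. All fins already point roughly the right way.

```bash
cat > h.py <<'E'
from plant import *
import cv2,numpy as np
from scipy.spatial.transform import Rotation as Ro
from scipy.optimize import least_squares
def bp(c,uv,z):
    R=cv2.Rodrigues(np.array(c["rvec"]))[0]; t=np.array(c["tvec"]); C=-R.T@t
    uv=np.atleast_2d(uv).astype(float)
    d=np.c_[(uv[:,0]-c["cx"])/c["fx"],(uv[:,1]-c["cy"])/c["fy"],np.ones(len(uv))]@R
    return C+d*((z-C[2])/d[:,2])[:,None]
def proj(c,P):
    K=np.array([[c["fx"],0,c["cx"]],[0,c["fy"],c["cy"]],[0,0,1]],float)
    return cv2.projectPoints(np.atleast_2d(P).astype(float),np.array(c["rvec"],float),np.array(c["tvec"],float),K,None)[0][:,0]
HUE=dict(yellow=(22,36),green=(50,75),blue=(105,122))
def tile(c,col,near,z=0.008):
    """slab pose from the colour mask: (x,y,yaw of tile x axis), nominal yaw -90deg"""
    h=cv2.cvtColor(c["pixels"],cv2.COLOR_BGR2HSV); lo,hi=HUE[col]
    m=cv2.inRange(h,(lo,130,60),(hi,255,255))
    n,l,s,ce=cv2.connectedComponentsWithStats(m)
    uv=proj(c,[*near,z])[0]
    k=min((i for i in range(1,n) if s[i,4]>150),key=lambda i:np.hypot(*(ce[i]-uv)))
    v,u=np.where(l==k); P=bp(c,np.c_[u,v],z)[:,:2]
    (cx,cy),(w,hh),a=cv2.minAreaRect((P*1000).astype(np.float32))
    if w<hh: w,hh,a=hh,w,a+90
    a=np.deg2rad(a); 
    while a>0: a-=np.pi
    while a<-np.pi: a+=np.pi
    return np.array([cx/1000,cy/1000,a]),(w,hh)
E
python3 - <<'E'
from h import *
c=camera("top")
for n,uv in dict(yellow=(252,225),green=(314,226),blue=(257,172)).items():
    p=bp(c,uv,.008)[0]; print(n,p.round(3),tile(c,n,p[:2]))
print(proj(c,[.148,.607,.2]), bp(c,[[395,200],[302,150],[305,180]],0).round(3))
cv2.imwrite("pics/c.png",cv2.resize(c["pixels"][140:260,230:440],None,fx=3.8,fy=3.8,interpolation=cv2.INTER_CUBIC))
E
```

```text
yellow [0.456 0.228 0.008] (array([ 0.45521875,  0.22956204, -1.66161119]), (97.89913940429688, 78.0264663696289))
green [0.453 0.046 0.008] (array([ 0.4532858 ,  0.04713888, -1.78883558]), (97.34113311767578, 76.43496704101562))
blue [0.613 0.213 0.008] (array([ 0.61292059,  0.21412564, -1.25905005]), (97.20330047607422, 77.438720703125))
[[ 98.35401904 349.04173326]] [[ 0.531 -0.198  0.   ]
 [ 0.68   0.078  0.   ]
 [ 0.59   0.07   0.   ]]
```

View pics/c.png

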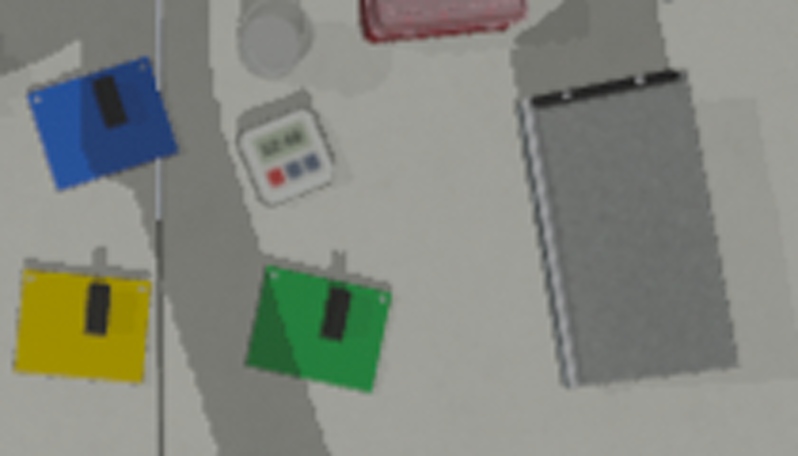

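The crop shows the stand's bed corners at about (578,383), (738,365), (543,108) and (690,84). The fins are on the expected side of each tile. I'll fit the bed pose and check IK.

```bash
cat >> h.py <<'E'
def bedR(yaw):  # columns: bed axes
    X=np.array([0,-np.cos(np.pi/6),.5]);Y=np.array([1.,0,0])
    return Ro.from_euler('z',yaw).as_matrix()@np.c_[X,Y,np.cross(X,Y)]
FIN=np.array([.010,.014])
OFF=.018  # TCP above slab face (tips 7 mm above)
def toolR(Rt,flip):  # tool z = -tile z, tool y = +-tile x
    y=Rt[:,0]*(-1 if flip else 1); z=-Rt[:,2]
    return np.c_[np.cross(y,z),y,z]
def tool_for(mid,Rt,flip,up=0.):
    p=mid+Rt@np.array([*FIN,.004+OFF+up]); return p,Ro.from_matrix(toolR(Rt,flip)).as_rotvec()
def tileR(yaw):
    x=np.array([np.cos(yaw),np.sin(yaw),0]); z=np.array([0,0,1.]); return np.c_[x,np.cross(z,x),z]
E
python3 - <<'E'
from h import *
c=camera("top")
U=np.array([[578,383],[738,365],[543,108],[690,84]]); uv=(U+.5)/3.8-.5+[230,140]
B=np.array([[0,-.215,0],[.115,-.215,0],[0,0,0],[.115,0,0]])
f=lambda q:(proj(c,np.array([q[0],q[1],.03])+B@bedR(q[2]).T)-uv).ravel()
s=least_squares(f,[.6,-.13,0]); print(s.x,s.fun.round(1))
q=s.x;R=bedR(q[2]);O=np.array([q[0],q[1],.03])
for n,m,lean in [("y",(.052,-.044,.004),0),("g",(.052,-.099,.0125),.146),("b",(.052,-.154,.0125),.146)]:
    for fl in (0,1):
        for up in (0,.1):
            p,r=tool_for(O+R@m,R@Ro.from_euler('x',lean).as_matrix(),fl,up)
            j=solve_ik(p,r); print(n,fl,up,p.round(3),None if j is None else np.round(j,2))
for n,t in dict(y=(.455,.2296,-1.662),g=(.453,.047,-1.789),b=(.613,.214,-1.259)).items():
    for fl in (0,1):
        p,r=tool_for(np.array([*t[:2],.004]),tileR(t[2]),fl); print(n,fl,p.round(3),solve_ik(p,r))
E
```

```text
[ 0.62327081 -0.12258707  0.1214185 ] [ 0.6  0.5 -0.4  1.  -0.8 -0.4  0.6 -1.1]
y 0 0 [ 0.598 -0.167  0.084] [ 0.19  0.46 -0.56  0.8  -0.77  0.85]
y 0 0.1 [ 0.592 -0.117  0.17 ] [ 0.31  0.36 -0.44  0.63 -0.98  0.97]
y 1 0 [ 0.598 -0.167  0.084] [ 0.19  0.46 -0.56  0.8  -0.77 -2.29]
y 1 0.1 [ 0.592 -0.117  0.17 ] [ 0.31  0.36 -0.44  0.63 -0.98 -2.17]
g 0 0 [ 0.54  -0.169  0.092] [ 0.1   0.29 -0.86  1.18 -0.56  0.56]
g 0 0.1 [ 0.519 -0.121  0.178] [ 0.32  0.16 -0.74  0.8  -0.8   0.8 ]
g 1 0 [ 0.54  -0.169  0.092] [ 0.1   0.29 -0.86  1.18 -0.56 -2.58]
g 1 0.1 [ 0.519 -0.121  0.178] [ 0.32  0.16 -0.74  0.8  -0.8  -2.34]
b 0 0 [ 0.485 -0.175  0.092] [ 0.06  0.22 -0.99  1.27 -0.53  0.49]
b 0 0.1 [ 0.465 -0.128  0.178] [ 0.35  0.06 -0.85  0.8  -0.8   0.77]
b 1 0 [ 0.485 -0.175  0.092] [ 0.06  0.22 -0.99  1.27 -0.53 -2.65]
b 1 0.1 [ 0.465 -0.128  0.178] [ 0.35  0.06 -0.85  0.8  -0.8  -2.38]
y 0 [0.468 0.218 0.026] [ 7.51116066e-01  4.04337404e-01 -4.75248383e-01  4.44089210e-16
 -6.91210539e-01  7.28476587e-01]
y 1 [0.468 0.218 0.026] [ 0.75111607  0.4043374  -0.47524838  0.         -0.69121054 -2.41311607]
g 0 [0.465 0.034 0.026] [ 4.23717506e-01  3.36229138e-01 -5.96884094e-01  8.88178420e-16
 -6.37683096e-01  9.28875147e-01]
g 1 [0.465 0.034 0.026] [ 4.23717506e-01  3.36229138e-01 -5.96884094e-01  4.44089210e-16
 -6.37683096e-01 -2.21271751e+00]
b 0 [0.629 0.209 0.026] [ 5.63669430e-01  6.02877979e-01 -9.47040998e-02  4.44089210e-16
 -8.73214248e-01  1.31892322e+00]
b 1 [0.629 0.209 0.026] [ 5.63669430e-01  6.02877979e-01 -9.47040998e-02 -4.44089210e-16
 -8.73214248e-01 -1.82266943e+00]
```

Run:
```python
from h import *
O=np.array([.623,-.1226,.03]);R=bedR(.1214)
p=O+R@[.055,-.10,0]; 
rv=tool_for(O,tileR(-np.pi/2+.12),0)[1]
goto([p[0]-.05,p[1],.36],rv)
print(current_eef_pos(),current_time_s())
c=camera("wrist"); np.save("w.npy",c,allow_pickle=True)
print(c["fx"],c["cx"],c["cy"]); Rm=cv2.Rodrigues(np.array(c["rvec"]))[0]; print(-Rm.T@np.array(c["tvec"]),Rm[2])
B=np.array([[0,-.215,0],[.115,-.215,0],[0,0,0],[.115,0,0]])
print((proj(c,O+B@R.T)*1.5).round(0))
cv2.imwrite("pics/w1.png",cv2.resize(c["pixels"],None,fx=1.5,fy=1.5,interpolation=cv2.INTER_CUBIC))
```

```text
[ 0.47974696 -0.18149357  0.35975881] 3.25
289.40233540980165 258.0164367144168 194.4635586763537
[ 0.55491667 -0.1723999   0.54464185] [-0.27148017 -0.03166112 -0.96192312]
[[354. 288.]
 [441. 302.]
 [350.  98.]
 [448.  89.]]
```

View pics/w1.png

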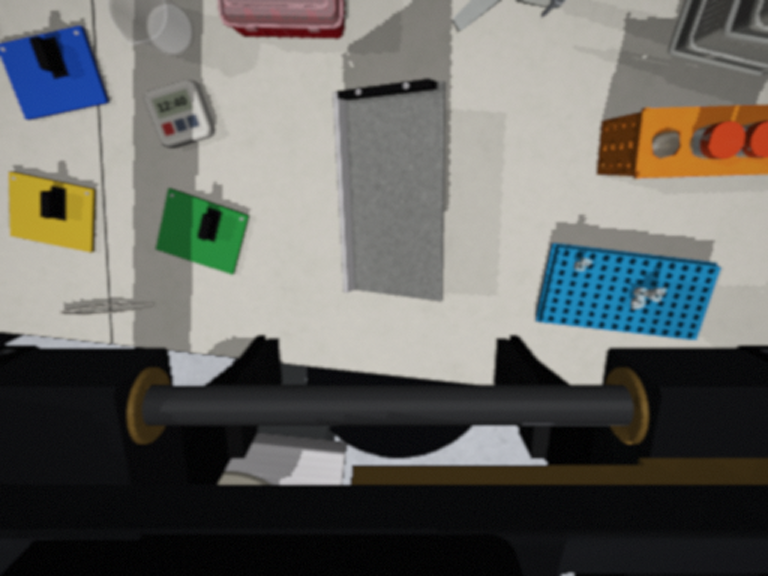

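The wrist view puts the bed corners at (352,291), (442,300), (349,97) and (445,91). That is within about 2–3 mm of the fit, so I'll blend both views and lay the yellow tile.

```bash
cat >> h.py <<'E'
B4=np.array([[0,-.215,0],[.115,-.215,0],[0,0,0],[.115,0,0]])
def bedfit():
    c=camera("top"); w=np.load("w.npy",allow_pickle=True).item()
    uv=(np.array([[578,383],[738,365],[543,108],[690,84]])+.5)/3.8-.5+[230,140]
    uw=(np.array([[352,291],[442,300],[349,97],[445,91]])+.5)/1.5-.5
    f=lambda q:np.r_[(proj(c,np.array([q[0],q[1],.03])+B4@bedR(q[2]).T)-uv).ravel(),(proj(w,np.array([q[0],q[1],.03])+B4@bedR(q[2]).T)-uw).ravel()]
    s=least_squares(f,[.62,-.12,.12]); return s.x
def pick(t):
    mid=np.array([*t[:2],.004]); Rt=tileR(t[2])
    goto(*tool_for(mid,Rt,0,.10)); move_straight(tool_for(mid,Rt,0)[0],v=.12)
    gripper_close(25); wait(.2)
    print("grip",current_opening(),current_grasp_force())
    move_straight(tool_for(mid,Rt,0,.16)[0],v=.2)
    print("lifted",current_opening(),current_grasp_force(),current_time_s())
def place(O,R,m,lean):
    Rt=R@Ro.from_euler('x',lean).as_matrix(); mid=O+R@np.array(m); n=R[:,2]
    p,r=tool_for(mid,Rt,0)
    goto(p+n*.13,r); move_straight(p+n*.02,v=.12); move_straight(p+n*.005,v=.03); wait(.2)
    f0=np.array(current_force())
    for d in np.arange(.004,-.0051,-.001):
        move_straight(p+n*d,v=.02); wait(.05)
        f=(np.array(current_force())-f0)@n
        if abs(f)>2: break
    print("touch at",d,f,current_time_s())
    return p,r,n
def release(n):
    ungrasp(); wait(.3); e=np.array(current_eef_pos()); Rz=Ro.from_rotvec(current_eef_rot()).as_matrix()[:,2]
    move_straight(e-Rz*.05,v=.08); move_straight(e-Rz*.05+n*.08,v=.2); print("released",current_time_s())
E
python3 - <<'E'
from h import *
q=bedfit(); np.save("q.npy",q); print(q)
w=camera("wrist")
c=camera("top")
T={}
for n,p in dict(yellow=(.455,.2296),green=(.453,.047),blue=(.613,.214)).items():
    a=tile(c,n,p); b=tile(w,n,p); T[n]=a[0]; print(n,a[0].round(3),b[0].round(3),np.round(b[1],0))
np.save("T.npy",T)
pick(T["yellow"])
O=np.array([q[0],q[1],.03]);R=bedR(q[2])
if current_opening()>.008: place(O,R,(.055,-.046,.004),0)
c=camera("wrist"); cv2.imwrite("pics/w2.png",c["pixels"])
c=camera("side"); cv2.imwrite("pics/s2.png",cv2.resize(c["pixels"][200:384,220:440],None,fx=3.2,fy=3.2,interpolation=cv2.INTER_CUBIC))
E
```

```text
[ 0.62235011 -0.12074214  0.12769831]
yellow [ 0.455  0.23  -1.662] [ 0.454  0.23  -1.665] [101.  79.]
green [ 0.453  0.047 -1.789] [ 0.452  0.047 -1.787] [97. 77.]
blue [ 0.613  0.214 -1.258] [ 0.611  0.214 -1.26 ] [101.  79.]
grip 0.00045640996620846644 0.0
lifted 0.0006142967404715355 0.0 8.8083
```

View pics/s2.png

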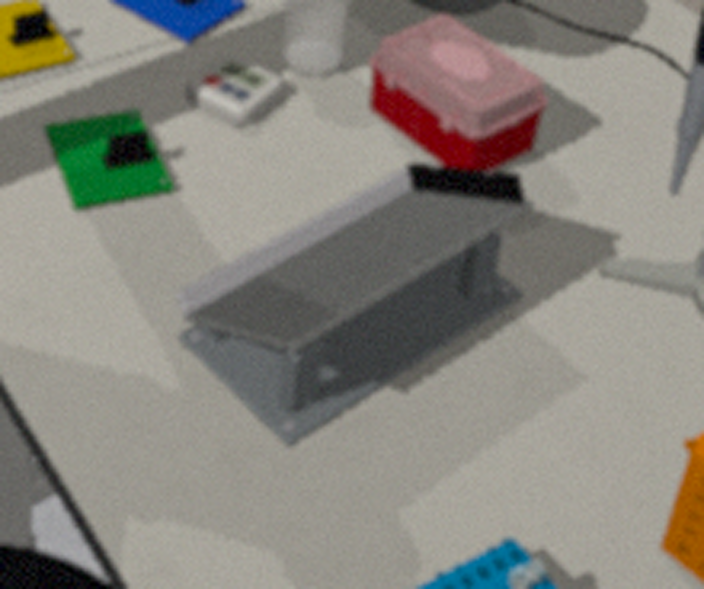

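The grip closed on nothing, and the yellow tile is still on the bench. I'll check where it is relative to the tool.

Run:
```python
from h import *
T=np.load("T.npy",allow_pickle=True).item()
print(current_eef_pos(), current_opening())
c=camera("top")
try: print(tile(c,"yellow",T["yellow"][:2]))
except Exception as e: print(e)
t=T["yellow"]; ungrasp()
p,r=tool_for(np.array([*t[:2],.004]),tileR(t[2]),0,.06); move_straight(p,v=.2); print(p,current_eef_pos(),current_eef_rot(),r)
w=camera("wrist"); print(tile(w,"yellow",t[:2]))
print("wrist px tcp",proj(w,[p,p-[0,0,.06],[*p[:2],.032]]))
cv2.imwrite("pics/w3.png",w["pixels"])
```

```text
[0.46733976 0.21780848 0.1844022 ] 8.015724180902774e-05
(array([ 0.42276874,  0.4709548 , -1.57078662]), (194.67408752441406, 60.89894104003906))
[0.46812718 0.21838906 0.086     ] [0.46890942 0.21885856 0.08674916] [-3.13789609e+00  1.41670957e-01 -2.08987052e-03] [ 3.13835435 -0.14260576  0.        ]
(array([ 0.45422534,  0.2305708 , -1.65981009]), (98.33614349365234, 78.20738220214844))
wrist px tcp [[259.33366378 227.48493832]
 [259.18672624 201.70577946]
 [259.198383   203.75087615]]
```

View pics/w3.png

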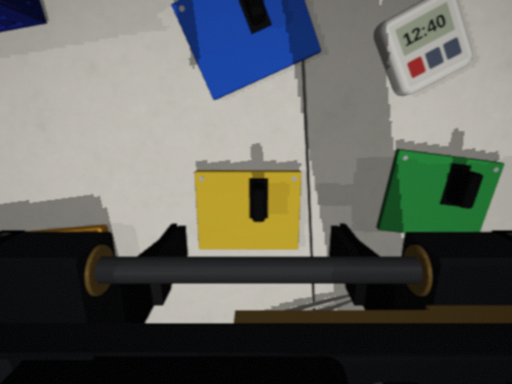

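The wrist view shows the fin at (259,200), and the projected TCP at (259,204) falls on it. The aim in the plane is right, so depth is the suspect. I'll go lower and check the pose at the bottom.

```bash
sed -i 's/^OFF=.018.*/OFF=.0135/' h.py
python3 - <<'E'
from h import *
T=np.load("T.npy",allow_pickle=True).item(); t=T["yellow"]
p,r=tool_for(np.array([*t[:2],.004]),tileR(t[2]),0); move_straight(p,v=.1); wait(.2); print(p,current_eef_pos(),current_force(),current_opening())
w=camera("wrist"); cv2.imwrite("pics/w4.png",w["pixels"])
gripper_close(25); 
for i in range(4): print(current_opening(),current_grasp_force(),current_eef_pos()); wait(.2)
print(current_time_s())
w=camera("wrist"); cv2.imwrite("pics/w5.png",w["pixels"])
cv2.imwrite("pics/w45.png",np.hstack([cv2.imread("pics/w4.png")[100:,80:440],w["pixels"][100:,80:440]]))
E
```

```text
[0.46812718 0.21838906 0.0215    ] [0.46853499 0.21871613 0.02220731] [ 0.75326258 -0.64655922  0.56061809] 0.08695228933583327
0.00025340146288412165 0.0 [0.46812171 0.2183871  0.02149039]
0.0003619074009691718 0.0 [0.46812674 0.21837632 0.02150449]
0.0001869427967016369 0.0 [0.46810954 0.2183976  0.0214936 ]
0.0005751603107161497 0.0 [0.46812432 0.21838956 0.02146908]
14.5417
```

View pics/w45.png

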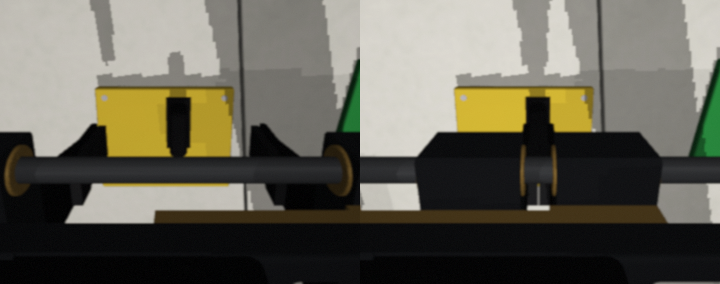

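Run:
```python
from h import *
w0=camera("wrist")
p=np.array(current_eef_pos()); f0=np.array(current_force())
move_straight(p+[0,0,.03],v=.05); wait(.2)
w1=camera("wrist"); print(current_opening(),current_grasp_force(),np.array(current_force())-f0)
cv2.imwrite("pics/w6.png",np.hstack([cv2.resize(w["pixels"][170:330,160:360],None,fx=2,fy=2,interpolation=cv2.INTER_CUBIC) for w in (w0,w1)]))
np.save("w1.npy",w1,allow_pickle=True)
```

```text
0.0005200379635390257 0.0 [-0.0815389   0.35053221  0.68905784]
```

View pics/w6.png

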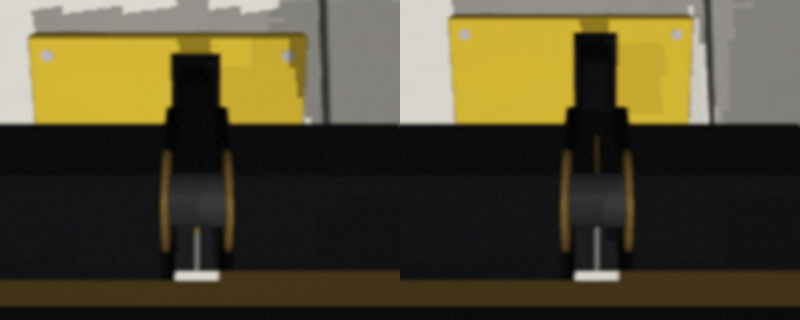

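Run:
```python
from h import *
w=np.load("w1.npy",allow_pickle=True).item()
T=np.load("T.npy",allow_pickle=True).item(); t=T["yellow"]
p=np.array(current_eef_pos()); R=Ro.from_rotvec(current_eef_rot()).as_matrix()
for x in (-.0095,.0095):
    for z in (.011,0,-.008,-.03): print("tool",x,z,proj(w,p+R@[x,0,z]).round(0))
Rt=tileR(t[2]); m=np.array([t[0],t[1],.004])
for y in (-.002,.030):
    for z in (.004,.028): print("fin",y,z,proj(w,m+Rt@[.010,y,z]).round(0))
h=w["pixels"]; col=160+98
print("col profile", [(r,h[r,col].tolist()) for r in range(180,260,4)])
```

```text
tool -0.0095 0.011 [[258. 233.]]
tool -0.0095 0 [[258. 240.]]
tool -0.0095 -0.008 [[258. 245.]]
tool -0.0095 -0.03 [[258. 261.]]
tool 0.0095 0.011 [[259. 209.]]
tool 0.0095 0 [[259. 214.]]
tool 0.0095 -0.008 [[259. 218.]]
tool 0.0095 -0.03 [[259. 231.]]
fin -0.002 0.004 [[258. 225.]]
fin -0.002 0.028 [[258. 237.]]
fin 0.03 0.004 [[258. 188.]]
fin 0.03 0.028 [[258. 196.]]
col profile [(180, [31, 119, 142]), (184, [32, 120, 141]), (188, [12, 11, 12]), (192, [6, 5, 6]), (196, [8, 7, 8]), (200, [13, 12, 13]), (204, [15, 14, 15]), (208, [16, 16, 15]), (212, [15, 14, 14]), (216, [16, 14, 14]), (220, [17, 16, 17]), (224, [16, 16, 15]), (228, [10, 11, 10]), (232, [10, 9, 10]), (236, [12, 12, 12]), (240, [13, 36, 42]), (244, [13, 36, 42]), (248, [13, 36, 41]), (252, [15, 36, 42]), (256, [19, 31, 34])]
```

The fingertips appear at row 224 instead of the expected 209, so they seem short of the stated TCP. I'll probe the bare bench with closed fingers to find their true length.

Run:
```python
from h import *
p=np.array(current_eef_pos())
move_straight(p+[0,0,.04],v=.2); s=np.array([.47,.135,.0])
move_straight(s+[0,0,.05],v=.25); move_straight(s+[0,0,.022],v=.1); wait(.2); f0=np.array(current_force()); print(f0)
for z in np.arange(.020,-.012,-.002):
    try: move_straight(s+[0,0,z],v=.03)
    except Exception as e: print(e); break
    wait(.05); f=np.array(current_force())-f0
    if abs(f[2])>3: break
print(z,f.round(1),current_eef_pos(),current_time_s())
move_straight(s+[0,0,.06],v=.2)
```

```text
[-0.47505939  0.50312709 -0.44472775]
-0.009999999999999974 [ 0.5 -1.2  0.1] [ 0.46995381  0.13496039 -0.01007276] 21.95
```

Run:
```python
from h import *
s=np.array([.47,.135,.0])
move_straight(s+[0,0,-.009],v=.15); wait(.2); f0=np.array(current_force())
for z in np.arange(-.011,-.04,-.0015):
    try: move_straight(s+[0,0,z],v=.03)
    except Exception as e: print(e); break
    wait(.05); f=np.array(current_force())-f0
    if abs(f[2])>3: break
print(z,f.round(1),current_eef_pos(),current_time_s())
move_straight(s+[0,0,.03],v=.2)
```

```text
-0.022999999999999996 [-2.1 -1.4  6.8] [ 0.47025983  0.1351168  -0.02207512] 25.9583
```

Contact came at a reported z of −22 mm, so the fingertips sit about 22 mm behind the reported TCP instead of 11 mm ahead. I'll correct the grasp offset and go on.

```bash
sed -i 's/^OFF=.*/OFF=-.0175/; s/0,.10)); move_straight(tool_for(mid,Rt,0)\[0\],v=.12)/0,.06)); move_straight(tool_for(mid,Rt,0)[0],v=.15)/; s/wait(.2)\r*$/wait(.1)/; s/0,.16)\[0\],v=.2/0,.12)[0],v=.3/; s/p+n\*.13,r); move_straight(p+n\*.02,v=.12)/p+n*.08,r); move_straight(p+n*.02,v=.15)/; s/ungrasp(); wait(.3)/ungrasp(); wait(.1)/; s/-Rz\*.05,v=.08)/-Rz*.05,v=.12)/; s/n\*.08,v=.2)/n*.08,v=.3)/' h.py
python3 - <<'E'
from h import *
T=np.load("T.npy",allow_pickle=True).item(); q=np.load("q.npy")
O=np.array([q[0],q[1],.03]);R=bedR(q[2])
ungrasp(); pick(T["yellow"])
if current_opening()>.006:
    p,r,n=place(O,R,(.055,-.046,.004),0)
    print(p,current_eef_pos(),current_opening())
    w=camera("side"); cv2.imwrite("pics/s7.png",w["pixels"])
E
```

```text
grip 0.011606275416859827 24.998503625392914
lifted 0.012010709915426835 24.997358322143555 30.7167
touch at 0.0 9.82678685997147 34.8833
[ 0.59838441 -0.18536202  0.05427276] [ 0.5984793  -0.18487291  0.05527457] 0.011935944459165085
```

```bash
cat >> h.py <<'E'
def onbed(c,col,O,R,zf):
    """tile centre (bed x,y) and yaw from colour mask on plane bed z=zf"""
    h=cv2.cvtColor(c["pixels"],cv2.COLOR_BGR2HSV); lo,hi=HUE[col]
    m=cv2.inRange(h,(lo,110,40),(hi,255,255)); n,l,s,ce=cv2.connectedComponentsWithStats(m)
    uv=proj(c,O+R@[.05,-.1,zf])[0]
    k=min((i for i in range(1,n) if s[i,4]>100),key=lambda i:np.hypot(*(ce[i]-uv)))
    v,u=np.where(l==k); Rm=cv2.Rodrigues(np.array(c["rvec"]))[0]; C=-Rm.T@np.array(c["tvec"])
    d=np.c_[(u-c["cx"])/c["fx"],(v-c["cy"])/c["fy"],np.ones(len(u))]@Rm
    Cb=R.T@(C-O); db=d@R; P=Cb+db*((zf-Cb[2])/db[:,2])[:,None]
    return cv2.minAreaRect((P[:,:2]*1000).astype(np.float32)), P[:,:2].min(0).round(3),P[:,:2].max(0).round(3)
E
python3 - <<'E'
from h import *
q=np.load("q.npy"); O=np.array([q[0],q[1],.03]);R=bedR(q[2])
release(R[:,2])
for n in ("top","wrist"):
    c=camera(n); cv2.imwrite(f"pics/{n}8.png",c["pixels"]); print(onbed(c,"yellow",O,R,.008))
E
```

```text
released 37.3917
(((56.21259689331055, -66.45482635498047), (39.961517333984375, 100.99703979492188), 89.80804443359375), array([ 0.006, -0.087]), array([ 0.107, -0.046]))
(((54.457969665527344, -46.98353576660156), (100.17967224121094, 80.39665985107422), 0.041741278022527695), array([ 0.004, -0.087]), array([ 0.105, -0.007]))
```

Run:
```python
from h import *
T=np.load("T.npy",allow_pickle=True).item(); q=np.load("q.npy")
O=np.array([q[0],q[1],.03]);R=bedR(q[2])
pick(T["green"])
if current_opening()>.006:
    place(O,R,(.055,-.102,.0098),.146); release(R[:,2])
    c=camera("wrist"); cv2.imwrite("pics/w9.png",c["pixels"])
    print(onbed(c,"yellow",O,R,.008)); print(onbed(c,"green",O,R,.0138))
```

```text
grip 0.01185721874345803 24.999918937683105
lifted 0.011991478440566713 24.999626576900482 40.7417
touch at 0.0 7.635906318596457 44.4667
released 46.9833
(((54.36996078491211, -46.79463577270508), (78.83485412597656, 100.21211242675781), 89.99644470214844), array([ 0.004, -0.086]), array([ 0.104, -0.007]))
(((49.210350036621094, -104.03584289550781), (99.6565170288086, 75.74935150146484), 0.029014110565185547), array([-0.001, -0.142]), array([ 0.099, -0.066]))
```

View pics/w9.png

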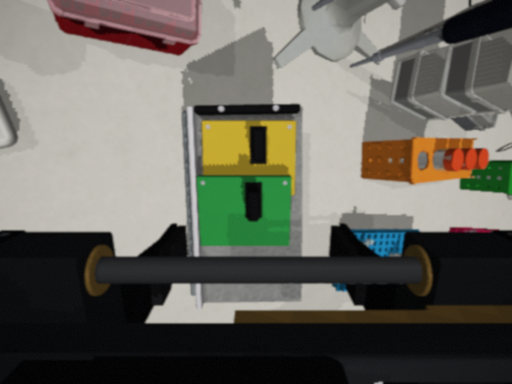

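Green lies lapped over yellow at rows 176–245, square and down at the ledge. Blue is next.

Run:
```python
from h import *
T=np.load("T.npy",allow_pickle=True).item(); q=np.load("q.npy")
O=np.array([q[0],q[1],.03]);R=bedR(q[2])
pick(T["blue"])
if current_opening()>.006:
    place(O,R,(.055,-.158,.0098),.146); release(R[:,2])
    c=camera("wrist"); cv2.imwrite("pics/w10.png",c["pixels"])
    for n,z in (("yellow",.008),("green",.0138),("blue",.0138)): print(onbed(c,n,O,R,z))
    c=camera("side"); cv2.imwrite("pics/s10.png",cv2.resize(c["pixels"][200:384,220:440],None,fx=3.2,fy=3.2,interpolation=cv2.INTER_CUBIC))
```

```text
grip 0.011964724387117102 24.98895764350891
lifted 0.01175731531677483 24.987683594226837 50.75
touch at 0.0 4.35389297980495 54.9583
released 57.5667
(((54.35824203491211, -47.0825080871582), (99.98523712158203, 79.94142150878906), 0.004751903936266899), array([ 0.004, -0.087]), array([ 0.104, -0.007]))
(((49.081661224365234, -91.7789077758789), (99.71015167236328, 53.687435150146484), 0.014371095225214958), array([-0.001, -0.119]), array([ 0.099, -0.065]))
(((50.42424011230469, -159.00094604492188), (100.95740509033203, 76.54295349121094), 0.024175990372896194), array([-0.   , -0.197]), array([ 0.101, -0.121]))
```

View pics/s10.png

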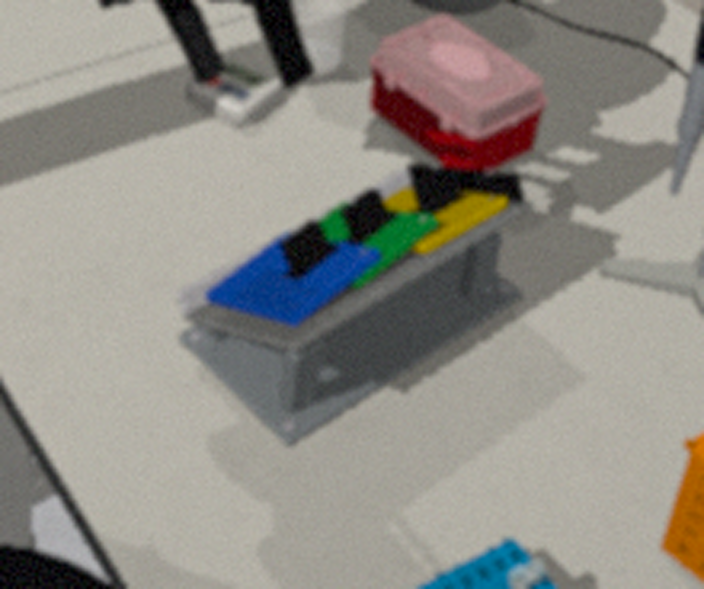

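The side view shows yellow flat at the end stop, green over yellow and blue over green. Their free edges are on the bed and the fingers are well clear.

```bash
python3 -c "
from plant import *
wait(.3); print(finish_job(), current_time_s())"
```

```text
the job is handed in; nothing more can be done
the job is handed in; nothing more can be done
```

The three tiles are laid like shingles on the stand (yellow at the end stop, green over yellow, blue over green), all released and square to the ledge in the last camera check, and the job was handed in at about 58 s with no verdict returned; the stated TCP was about 33 mm off along the tool, so the first two grasps on yellow closed on nothing before I corrected it.

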